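Clear the ink stack at the printing bench

TASK

The print run is over: take the stack of ink tubs apart and gently stand each tub, lid up, in the middle of the drip tray of its own colour, and hang the rinsed white measuring cup from the top of the stack mouth-down on the free peg of the draining rack, pushed on until its closed end rests on the peg's tip. Keep the tubs upright all the time, and leave the spray can and the tape roll where they are.

Things in the scene. Friction and masses are not known exactly. Their poses are not given: they have to be found in the camera images.
- cup_mid (a point): centre (half-way up) of the white plastic measuring cup, mouth-down on top of the stack (on the yellow lid). Round, 64 mm high, outside 53 mm across at the mouth, 48 mm at the closed end; wall 2.5 mm, closed end 4 mm thick, so 60 mm deep inside and 43 mm (closed end) to 48 mm (mouth) across; 35 g. z axis: from mouth to closed end, so up while mouth-down.
- yellow_tub_mid (a point): centre (half-way up) of the yellow ink tub: a closed round plastic tub with a flat yellow snap lid and a yellow band, 54 mm across, 52 mm high, straight-sided for gripping, full of ink (rigid, about 130 g). At the start it stands third in the stack, on the blue tub. z axis: up, through the lid.
- blue_tub_mid (a point): centre (half-way up) of the blue ink tub: a closed round plastic tub with a flat blue snap lid and a blue band, 61 mm across, 58 mm high, straight-sided for gripping, full of ink (rigid, about 180 g). At the start it stands second in the stack, on the pink tub. z axis: up, through the lid.
- pink_tub_mid (a point): centre (half-way up) of the pink ink tub: a closed round plastic tub with a flat pink snap lid and a pink band, 68 mm across, 64 mm high, straight-sided for gripping, full of ink (rigid, about 240 g). At the start it is the bottom of the stack and stands on the table; the tubs above it are set a few mm off centre. z axis: up, through the lid.
- pink_tray: pink drip tray, fixed to the table: square, 104 mm outside, 98 mm inside, floor 3 mm thick, rim 9 mm above the table. Origin: centre of its underside, on the table; z up, x and y along its sides.
- blue_tray: blue drip tray, fixed to the table: square, 104 mm outside, 98 mm inside, floor 3 mm thick, rim 9 mm above the table. Origin: centre of its underside, on the table; z up, x and y along its sides.
- yellow_tray: yellow drip tray, fixed to the table: square, 104 mm outside, 98 mm inside, floor 3 mm thick, rim 9 mm above the table. Origin: centre of its underside, on the table; z up, x and y along its sides.
- peg_tip (a point): tip of the free peg of the fixed steel draining rack (118 mm up). Axes are the rack's: z up, y along its rail, x to its back. The peg, a round-ended rod 10 mm thick, 78 mm long, rises from the rail (12 mm bar, centre 45 mm up) leaning 20 degrees to the front: root to tip is (-0.342, 0, 0.940). A grey cup is fixed on the only other peg, 96 mm along +y. Pan below: 120 x 220 mm, rim 12 mm.
- spray_can: red spray can with a white cap, loose, 52 mm across and 157 mm high. Origin: centre of its base. To be left alone.
- tape_roll: roll of orange-brown tape lying flat, loose, 80 mm outside, 60 mm hole, 24 mm high. Origin: centre of its underside. To be left alone.
Things that resemble listed ones, but are neither listed nor needed, are in the scene too. Leave any green or turquoise look-alike of the part that bears yellow_tub_mid alone.

How it is judged:
At the end, for the whole second after the job is handed in: Each tub upright (0.1 rad), flat on the floor (4 mm) of the tray of its colour, centre within 15 mm of the tray's; the cup hangs mouth-down (tilt under 0.8 rad) on the free peg, the peg's tip inside it and within 8 mm of the inside of its closed end; all at rest (horizontal distance between pink_tub_mid and pink_tray below 0.015 m and height (world z) of pink_tub_mid between 0.031 and 0.039 m and angle between each of pink_tub_mid, blue_tub_mid, yellow_tub_mid's own z axis and vertical below 0.1 rad and linear speed of each of pink_tub, blue_tub, yellow_tub, cup below 0.02 m/s and horizontal distance between blue_tub_mid and blue_tray below 0.015 m and height (world z) of blue_tub_mid between 0.028 and 0.036 m and horizontal distance between yellow_tub_mid and yellow_tray below 0.015 m and height (world z) of yellow_tub_mid between 0.025 and 0.033 m and z of peg_tip in the frame of cup_mid above 0.02 m and x of peg_tip in the frame of cup_mid between -0.019 and 0.019 m and y of peg_tip in the frame of cup_mid between -0.019 and 0.019 m and angle between cup_mid's own z axis and vertical below 0.8 rad); the robot touches nothing.
It fails at once if a tub is tipped more than 0.5 rad (angle between any of pink_tub_mid, blue_tub_mid, yellow_tub_mid's own z axis and vertical above 0.5 rad).
It fails at once if a tub is dropped: it falls into its tray at over 0.6 m/s ((linear speed of pink_tub above 0.6 m/s and horizontal distance between pink_tub_mid and pink_tray below 0.04 m and height (world z) of pink_tub_mid below 0.05 m) or (linear speed of blue_tub above 0.6 m/s and horizontal distance between blue_tub_mid and blue_tray below 0.04 m and height (world z) of blue_tub_mid below 0.05 m) or (linear speed of yellow_tub above 0.6 m/s and horizontal distance between yellow_tub_mid and yellow_tray below 0.04 m and height (world z) of yellow_tub_mid below 0.05 m)).
It fails at once if the spray can is moved more than 20 mm (distance of spray_can from where it was at the start of the episode above 0.02 m).
It fails at once if the tape roll is moved more than 20 mm (distance of tape_roll from where it was at the start of the episode above 0.02 m).
It also fails if it takes over 112 s, if anything falls off the work surface, if the arm or the gripper's body presses on something with over 40 N, if the wrist force passes 120 N, or if a joint passes its speed limit or range.

ROBOT

A 6-joint arm with a two-finger parallel gripper is mounted at the origin on the work surface. World frame = base frame: x ahead of the robot, y to its left, z up, the work surface at z = 0. Lengths are in m, angles in rad, forces in N, time in s.
With the tool pointing down it reaches from about 0.25 to 0.775 m from the base axis. Payload 4 kg.
Tool frame: the origin (TCP) lies on the centre line of the jaws, within the pads' length; the fingertips stand 17 mm ahead of it and the grasp point (between the pads) lies 2 mm behind it; z points along the fingers, y is the direction in which the jaws open and shut (so a half turn about z gives the same grasp; the last joint's range is limited). The gripper opens to 85 mm and grips with 20 to 120 N. Pads are 22 mm wide; open, the fingers measure 114 mm over their backs; the gripper's body (76 mm by 85 mm) begins 54 mm behind the grasp point. The pads swing forward as they close: fully open they stand 13 mm farther back than shut.
Start: joints at [-1.388, 0.087, 1.371, -0, 1.684, -0.103], TCP at [0.155, -0.528, 0.248] pointing down, gripper open.
Joint ranges: [-3.1, 3.1], [-0.76, 2.03], [0.27, 2.55], [-1.08, 4.22], [0.17, 2.65], [-2.57, 2.57]. Speed limits (rad/s): [2.79, 2.79, 3.14, 3.14, 3.14, 3.14].

INTERFACE

Orientations are given as a unit quaternion [w, x, y, z].
In Python, from cell import env gives the robot as it stands.
- The arm moves only by the tool jog_arm, never from a script. Its argument "moves" is a list of rows, each a list of 3 entries, a list of its own where there are three numbers: the turn, a rotation vector about the tool's x, y, z in rad, then the shift along the tool's x, y, z in cm, then the closure, from 0 (fully open) to 1 (shut). In form: [[[wx, wy, wz], [dx, dy, dz], hand], ...]. A call has exactly 5 rows; each row is the pose to reach, as a shift and turn from the pose measured when the call began, along the tool's axes at that moment; what a row does not reach only later rows make up. A row lasts 1/8 s, in which the tool goes at most 62.5 mm and 10.7 degrees, less where a joint would pass 70% of its speed; a pose out of reach is approached as far as the arm can. A call with a gripper value outside its range is refused whole. The fingers move at their own pace and stop on an object; "force" is the grip in N (left out, the last holds). Time passes only in rows, so rows that repeat a pose let the fingers close, or fill a call up. It gives the time, the measured TCP pose, the force and the opening at its end, in the units of the state.
- env.state(): the state, without advancing time (a new reading comes with each control period).
- env.camera(name): name is "scene" or "top" or "wrist"; returns (picture, depth): 480x640x3 uint8, red, green, blue; 480x640 float32, m along the optical axis (not along the pixel's ray), 0 where there is no reading.
- env.camera_info(name): a dict with "mtx" (3x3 intrinsics, pixels), "D" ([k1, k2, p1, p2, k3] as OpenCV has them; the pictures are not rectified), "rvec" (rotation vector, rad) and "tvec" (3), from world to camera coordinates, as OpenCV has them; the wrist camera has in their place "tool_from_camera" (4x4, takes a point from camera to tool coordinates, whose origin is the TCP and whose axes are the flange's). Camera axes: x right, y down, z forward; pixel columns grow to the right and rows downward; lengths in m; the calibration is good to about 2 mm. A picture is of the moment at which its call begins: read the wrist's pose just before it. camera_info takes no time and is no camera call.
- env.finish_job(): hands the job in, once; it reports no verdict.
The state is a dict: "t": time; "joint_pos": joint angles; "dq": joint speeds; "tau": joint torques, N m; "tcp_pos": TCP position; "tool_rot": TCP orientation; "force": force on the tool from outside, world axes, zero at the start; "moment": the same for the moment, N m; "finger_gap": opening from 0.0 (shut) to 1.0 (fully open).
Only numpy, scipy, OpenCV 4.12 (cv2) and the standard library are available. Lean on these libraries where they do the work, as an engineer would, in place of code of your own. Each camera call takes 0.05 s, during which the arm holds its last target. There are 200 camera calls.

## Working session

There is one attempt and no reset: what is moved stays moved. The work goes in short steps, Python scripts to look and compute and a tool call to move; the robot and the scene stay as the last step left them, time stands still between calls to the robot, and variables do not carry over. Pictures are saved under pics/ and viewed, about 12 in all and at most 16, crops included, and the job is handed in when it is done.

Besides the shell and the picture viewer there is one more tool, called after "Request:" as name(argument=value, ...) on one line, values as JSON. jog_arm: Moves the arm, as the interface text tells. Its arguments: {"type":"object","properties":{"moves":{"type":"array"},"force":{"type":"number"}},"required":["moves"]}

```bash
mkdir -p pics; ls; python3 - <<'E'
from cell import env
import cv2,numpy as np
s=env.state(); print(s)
for n in ("scene","top"):
    im,d=env.camera(n); cv2.imwrite(f"pics/{n}0.png",im[:,:,::-1]); np.savez(f"{n}0.npz",im=im,d=d)
    print(n,env.camera_info(n))
print(env.camera_info("wrist"))
E
```

```text
pics
{'t': 0.0, 'joint_pos': array([-1.38811143e+00,  8.79989797e-02,  1.37224487e+00, -2.78680614e-05,
        1.68362530e+00, -1.03135411e-01]), 'dq': array([ 0.00050359,  0.00027521,  0.00083628, -0.00010945, -0.00207894,
        0.00079293]), 'tau': array([ 4.95840377e-04, -3.51859438e+01, -3.13270283e+01, -2.61291207e-04,
        1.07058504e-02, -7.50952495e-06]), 'tcp_pos': array([ 0.15495423, -0.52724168,  0.24711982]), 'tool_rot': array([-1.13679305e-03,  9.89805292e-01,  1.42422570e-01, -5.90976785e-05]), 'force': array([ 0.25149164,  0.4156995 , -0.11378549]), 'moment': array([-0.01525314,  0.05808678,  0.01806007]), 'finger_gap': 0.99932909277014}
scene {'mtx': array([[613.9356486 ,   0.        , 316.2082038 ],
       [  0.        , 613.9356486 , 226.40088217],
       [  0.        ,   0.        ,   1.        ]]), 'D': array([-0.06405259,  0.        ,  0.        ,  0.        ,  0.        ]), 'rvec': array([ 0.72948627,  2.51215628, -1.19861092]), 'tvec': array([ 0.44843437, -0.09699125,  1.80876859])}
top {'mtx': array([[512.58370756,   0.        , 317.42249687],
       [  
[... 165 characters left out ...]
 array([ 2.14135528, -2.12102606,  0.22514188]), 'tvec': array([0.02031901, 0.56627221, 1.1347519 ])}
{'mtx': array([[343.14959831,   0.        , 318.07068375],
       [  0.        , 343.14959831, 239.70927105],
       [  0.        ,   0.        ,   1.        ]]), 'D': array([0.00150446, 0.        , 0.        , 0.        , 0.        ]), 'tool_from_camera': array([[-1.07519174e-03, -9.62353959e-01, -2.71797168e-01,
         6.79138264e-02],
       [ 9.99999415e-01, -1.06743424e-03, -1.76387219e-04,
         1.15139268e-03],
       [-1.20378664e-04, -2.71797199e-01,  9.62354544e-01,
        -1.25236220e-01],
       [ 0.00000000e+00,  0.00000000e+00,  0.00000000e+00,
         1.00000000e+00]])}
```

View pics/scene0.png

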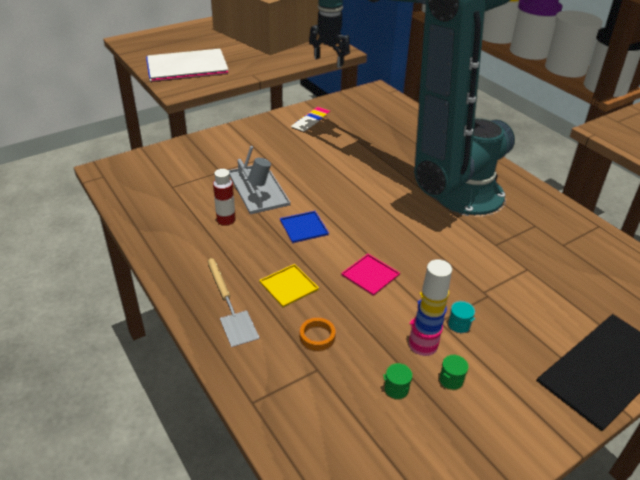

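View pics/top0.png

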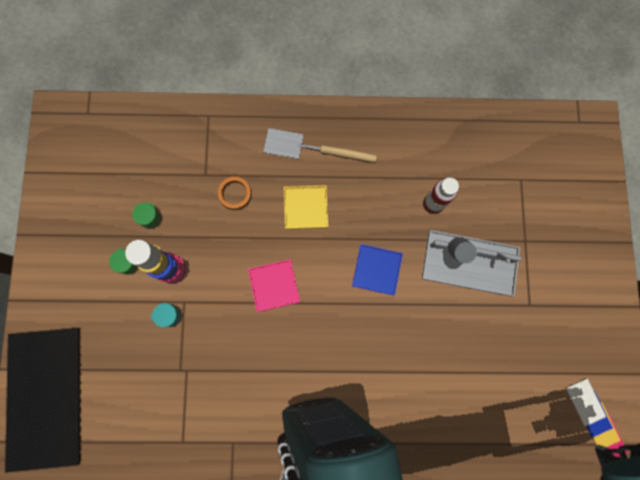

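The top view shows the stack (cup at px 140,252, leaning out by perspective to the pink tub at 172,268). Green tubs are at 146,215 and 122,260, and a teal one at 165,315. The trays are pink 274,286, blue 378,270 and yellow 306,207. The rack is at 470,262 with its free peg near 500,258 and the grey cup at 460,250. The can is at 447,188 and the tape at 235,193.

```bash
cat > h.py <<'E'
import numpy as np, cv2
from scipy.spatial.transform import Rotation as R
from cell import env
def cloud(name, d, pose=None):
    i=env.camera_info(name); v,u=np.mgrid[0:480,0:640]
    n=cv2.undistortPoints(np.stack([u.ravel(),v.ravel()],1).astype(float)[:,None],i["mtx"],i["D"])[:,0].reshape(480,640,2)
    P=np.dstack([n*d[...,None],d])
    if name=="wrist":
        T=i["tool_from_camera"]; q=pose["tool_rot"]
        P=P@T[:3,:3].T+T[:3,3]
        W=P@R.from_quat(np.r_[q[1:],q[0]]).as_matrix().T+pose["tcp_pos"]
    else:
        W=(P-i["tvec"])@cv2.Rodrigues(i["rvec"])[0]
    W[d==0]=np.nan
    return W
def circ(p):
    from scipy.optimize import least_squares
    c=p.mean(0); f=least_squares(lambda x:np.hypot(*(p-x[:2]).T)-x[2],[*c,.03],loss="soft_l1",f_scale=.001)
    return f.x
E
python3 - <<'E'
from h import *
for n in ("top","scene"):
    z=np.load(n+"0.npz"); im=z["im"]; W=cloud(n,z["d"]); hsv=cv2.cvtColor(im,cv2.COLOR_RGB2HSV); H,S,V=[hsv[...,k].astype(int) for k in range(3)]
    print(n,"table z",np.nanmedian(W[250:300,205:240,2]) if n=="top" else "")
    for c,(a,b) in dict(pink=(160,176),blue=(108,125),yellow=(22,30),teal=(85,97),green=(50,75),orange=(8,15)).items():
        m=((H>=a)&(H<=b)&(S>150)&(V>70)).astype(np.uint8)
        if c=="orange": m&=(S>200).astype(np.uint8)
        k,L,st,ce=cv2.connectedComponentsWithStats(m)
        for j in range(1,k):
            if st[j,4]>120:
                P=W[L==j]; P=P[~np.isnan(P[:,0])]
                if len(P)<20: continue
                (cx,cy),(w,h),a_=cv2.minAreaRect((P[:,:2]*1000).astype(np.float32))
                print(c,st[j,4],ce[j].round(),"med",np.median(P,0).round(4),"zmax",np.percentile(P[:,2],[2,98]).round(4),"rect",round(cx,1),round(cy,1),round(w),round(h),round(a_,1))
E
```

```text
top table z -0.0008679517351458522
pink 135 [176. 267.] med [0.4957 0.3422 0.062 ] zmax [0.0406 0.067 ] rect 490.5 349.1 31 62 82.7
pink 1875 [274. 285.] med [0.4601 0.128  0.0024] zmax [-0.0027  0.01  ] rect 459.7 127.6 103 102 13.5
blue 1706 [377. 269.] med [ 0.5003 -0.1189  0.0021] zmax [-0.0027  0.008 ] rect 500.1 -118.5 100 101 78.0
blue 143 [166. 268.] med [0.4809 0.3477 0.12  ] zmax [0.1007 0.1257] rect 482.2 357.1 26 55 51.0
blue 229 [599. 427.] med [ 0.1436 -0.6206  0.0052] zmax [-0.0002  0.0099] rect 143.7 -620.4 24 52 21.4
yellow 1777 [305. 207.] med [0.6516 0.0551 0.0023] zmax [-0.003   0.0098] rect 651.3 54.8 105 104 3.0
yellow 121 [157. 266.] med [0.4786 0.3561 0.1676] zmax [0.1376 0.1756] rect 483.0 365.2 24 51 39.2
yellow 244 [606. 438.] med [ 0.1192 -0.6367  0.0029] zmax [-0.0017  0.2557] rect 127.8 -570.9 187 35 84.0
scene table z 
pink 137 [189.  75.] med [ 0.3868 -1.1388  0.0112] zmax [0.002  0.0178] rect 381.6 -1140.4 33 291 72.3
pink 1286 [370. 274.] med [0.4579 0.1282 0.0042] zmax [-0.0011  0.0121] rect 459.6 125.7 112 118 14.6
pink 220 [424. 332.] med [0.5154 
[... 157 characters left out ...]
42.7
blue 907 [304. 226.] med [ 0.4996 -0.1181  0.0042] zmax [-0.0012  0.0114] rect 499.8 -118.4 115 103 77.7
blue 187 [428. 326.] med [0.5131 0.3911 0.0859] zmax [0.0737 0.0972] rect 508.1 388.2 20 51 44.1
yellow 1417 [289. 285.] med [0.6508 0.0552 0.004 ] zmax [-0.0011  0.0118] rect 650.5 53.0 109 118 2.2
yellow 309 [432. 305.] med [0.5149 0.3928 0.1509] zmax [0.131  0.1715] rect 510.1 386.0 24 54 38.7
teal 536 [462. 316.] med [0.3954 0.3814 0.0506] zmax [0.0077 0.0566] rect 387.6 371.5 58 49 50.6
green 515 [454. 369.] med [0.5138 0.4832 0.052 ] zmax [0.0153 0.0564] rect 510.0 479.4 55 49 51.8
green 463 [398. 375.] med [0.6225 0.4358 0.0527] zmax [0.0445 0.0571] rect 622.0 434.5 50 52 85.6
```

```bash
python3 - <<'E'
from h import *
for n in ("top","scene"):
    z=np.load(n+"0.npz"); W=cloud(n,z["d"]); im=z["im"]
    P=W.reshape(-1,3); C=im.reshape(-1,3)
    ok=~np.isnan(P[:,0]); P=P[ok]; C=C[ok]
    def box(x0,x1,y0,y1,z0,z1): return P[(P[:,0]>x0)&(P[:,0]<x1)&(P[:,1]>y0)&(P[:,1]<y1)&(P[:,2]>z0)&(P[:,2]<z1)]
    hi=box(.25,.8,-.8,.6,.02,.4)
    # clusters by coarse grid
    lab={}
    g=np.zeros((300,300),np.uint8); ix=((hi[:,0])/.005).astype(int); iy=((hi[:,1]+.8)/.005).astype(int); g[ix,iy]=1
    k,L,st,ce=cv2.connectedComponentsWithStats(g)
    for j in range(1,k):
        Q=hi[L[ix,iy]==j]
        if len(Q)>30:
            zt=np.percentile(Q[:,2],97); T=Q[Q[:,2]>zt-.006]
            print(n,len(Q),"min",Q.min(0).round(3),"max",Q.max(0).round(3),"top z",zt.round(4),"topmean",T.mean(0).round(4),len(T))
# crop of rack
z=np.load("top0.npz"); a=z["im"][170:310,400:540,::-1]
b=np.load("scene0.npz")["im"][130:250,190:310,::-1]
cv2.imwrite("pics/rack.png",np.hstack([cv2.resize(a,(400,400),interpolation=2),cv2.resize(b,(400,400),interpolation=2)]))
E
```

```text
top 521 min [0.362 0.342 0.02 ] max [0.413 0.402 0.057] top z 0.0552 topmean [0.3869 0.3685 0.0519] 375
top 1578 min [0.461 0.332 0.02 ] max [0.527 0.399 0.243] top z 0.2393 topmean [0.4991 0.3755 0.2373] 481
top 440 min [0.482 0.449 0.02 ] max [0.539 0.502 0.059] top z 0.0547 topmean [0.5067 0.4783 0.0517] 312
top 269 min [ 0.505 -0.45   0.022] max [ 0.549 -0.344  0.12 ] top z 0.115 topmean [ 0.51   -0.3904  0.1142] 20
top 658 min [ 0.503 -0.32   0.02 ] max [ 0.568 -0.246  0.132] top z 0.1288 topmean [ 0.5354 -0.298   0.126 ] 150
top 503 min [0.593 0.404 0.02 ] max [0.649 0.458 0.056] top z 0.055 topmean [0.6196 0.4306 0.0517] 335
top 773 min [ 0.639 -0.284  0.021] max [ 0.689 -0.232  0.161] top z 0.1582 topmean [ 0.6644 -0.2583  0.1559] 211
top 326 min [0.642 0.188 0.02 ] max [0.722 0.266 0.032] top z 0.0272 topmean [0.6807 0.2278 0.0237] 279
top 65 min [ 0.771 -0.118  0.02 ] max [ 0.798 -0.004  0.026] top z 0.0242 topmean [ 0.7855 -0.0592  0.0215] 65
scene 551 min [0.358 0.344 0.02 ] max [0.417 0.402 0.059] top z 0.0561 topmean [0.3873 0.3735 0.0533] 301
scene 2467 min [0.466 0.33
[... 151 characters left out ...]
pmean [0.5079 0.4785 0.053 ] 422
scene 575 min [ 0.5   -0.319  0.02 ] max [ 0.569 -0.24   0.134] top z 0.1285 topmean [ 0.536  -0.2937  0.1266] 70
scene 167 min [ 0.506 -0.448  0.021] max [ 0.548 -0.348  0.121] top z 0.1167 topmean [ 0.5105 -0.3873  0.1169] 10
scene 711 min [0.592 0.405 0.02 ] max [0.649 0.462 0.058] top z 0.0562 topmean [0.6205 0.433  0.0534] 424
scene 913 min [ 0.638 -0.275  0.02 ] max [ 0.692 -0.224  0.163] top z 0.1586 topmean [ 0.6659 -0.2538  0.157 ] 111
scene 381 min [0.641 0.191 0.02 ] max [0.721 0.272 0.03 ] top z 0.0277 topmean [0.6817 0.231  0.0244] 313
scene 60 min [ 0.772 -0.109  0.02 ] max [ 0.797 -0.01   0.028] top z 0.0243 topmean [ 0.7858 -0.0619  0.0216] 60
```

View pics/rack.png

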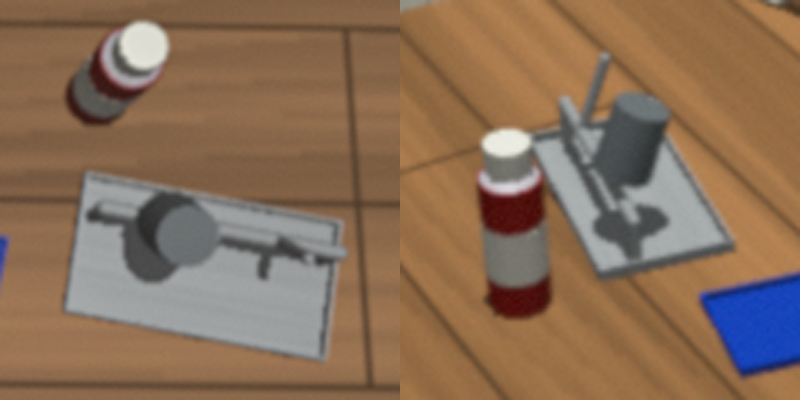

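The right crop half shows the free peg leaning up at about (602,60). Both cameras agree on its tip: near (0.510, -0.389, 0.117), 96 mm from the grey cup at (0.535, -0.297). I'll look at it from the wrist on the way to the stack.

Request:
jog_arm(moves=[[[0,0,0],[6,-0.5,0],0],[[0,0,0],[12,-1,0],0],[[0,0,0],[18,-1.5,0],0],[[0,0,0],[24,-2,0],0],[[0,0,0],[29,-2.5,0],0]], force=30)

```text
t: 0.72
tcp_pos: [0.428, -0.4202, 0.2466]
tool_rot: [-0.001, 0.99, 0.143, -0.0]
force: [0.8, -0.0, 0.2]
finger_gap: 1.003
```

Request:
jog_arm(moves=[[[0,0,0],[5,-0.3,0],0],[[0,0,0],[9,-0.7,0],0],[[0,0,0],[9,-0.7,0],0],[[0,0,0],[9,-0.7,0],0],[[0,0,0],[9,-0.7,0],0]])

```text
t: 1.35
tcp_pos: [0.5112, -0.3888, 0.2467]
tool_rot: [-0.001, 0.99, 0.142, -0.001]
force: [-0.2, -0.8, 0.8]
finger_gap: 1.001
```

```bash
cat >> h.py <<'E'
def wrist(tag):
    s=env.state(); im,d=env.camera("wrist"); cv2.imwrite(f"pics/{tag}.png",im[:,:,::-1]); np.savez(tag+".npz",im=im,d=d,**s)
    return s,im,d,cloud("wrist",d,s)
def rot(s): q=s["tool_rot"]; return R.from_quat(np.r_[q[1:],q[0]]).as_matrix()
def go(target):  # cm in tool axes from now to a world target, plus correction turn to vertical
    s=env.state(); M=rot(s); return (M.T@(np.array(target)-s["tcp_pos"])*100).round(2)
E
python3 - <<'E'
from h import *
s,im,d,W=wrist("w1"); print(s["t"],s["tcp_pos"],s["tool_rot"],s["force"])
P=W[~np.isnan(W[...,0])]
m=(np.hypot(P[:,0]-.515,P[:,1]+.389)<.045)&(P[:,2]>.058)
Q=P[m]; print(len(Q))
for z in np.arange(.06,.125,.008):
    q=Q[(Q[:,2]>=z)&(Q[:,2]<z+.008)]
    if len(q): print(round(z,3),len(q),q.mean(0).round(4),q.std(0).round(4))
print("top",Q[Q[:,2]>Q[:,2].max()-.003].mean(0),Q[:,2].max())
m=(np.hypot(P[:,0]-.535,P[:,1]+.297)<.04)&(P[:,2]>.1); print("grey",circ(P[m&(P[:,2]>.115)][:,:2]),len(P[m]))
E
```

```text
1.35 [ 0.5112052  -0.38877091  0.24665513] [-1.45133631e-03  9.89860961e-01  1.42031367e-01 -5.11578229e-04] [-0.17665364 -0.76327344  0.79849312]
38416
0.06 52 [ 0.5304 -0.3961  0.0639] [0.0016 0.0029 0.0024]
0.068 51 [ 0.5276 -0.3957  0.0722] [0.0015 0.0029 0.0022]
0.076 58 [ 0.5247 -0.3949  0.0804] [0.0016 0.0028 0.0022]
0.084 56 [ 0.5219 -0.3945  0.0882] [0.0014 0.0028 0.0022]
0.092 63 [ 0.5191 -0.3938  0.0961] [0.0015 0.0028 0.0022]
0.1 69 [ 0.5163 -0.3935  0.1039] [0.0015 0.0029 0.0024]
0.108 93 [ 0.5125 -0.3927  0.1127] [0.0026 0.0028 0.0024]
0.116 82 [ 0.5091 -0.3929  0.1173] [0.002  0.0022 0.0007]
top [ 0.52971617 -0.38455725  0.33072838] 0.3327053865509178
grey [ 0.51989857 -0.30521395  0.0211373 ] 5480
```

View pics/w1.png

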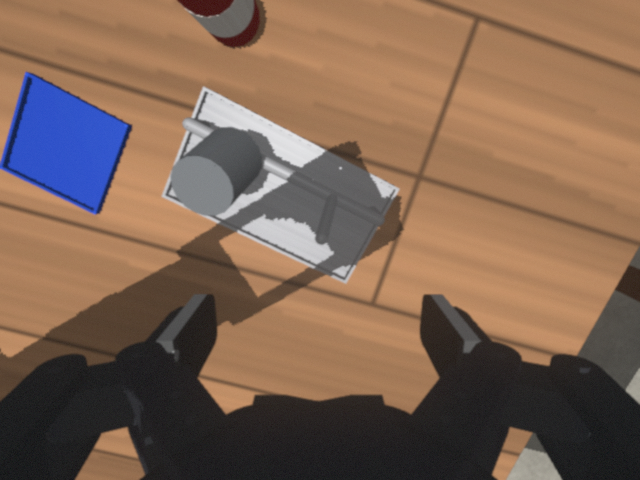

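The wrist view shows the free peg with its tip at px (320,238). The fit gives a lean of about 20° with the front direction (-0.98, 0.20), and a tip near (0.508, -0.392, 0.118). All of that matches the given sizes. Now to the stack.

Request:
jog_arm(moves=[[[0,0,0],[1.6,-5.6,-2],0],[[0,0,0],[3.2,-11.4,-4],0],[[0,0,0],[4.8,-17.2,-6],0],[[0,0,0],[6.4,-23,-7.5],0],[[0,0,0],[8,-28.8,-8.3],0]])

```text
t: 2.02
tcp_pos: [0.5065, -0.0892, 0.3323]
tool_rot: [-0.001, 0.99, 0.141, 0.001]
force: [0.1, 0.8, 1.5]
finger_gap: 0.999
```

Request:
jog_arm(moves=[[[0,0,0],[1.7,-6,0],0],[[0,0,0],[3.3,-12,0],0],[[0,0,0],[5,-18,0],0],[[0,0,0],[6.6,-24,0],0],[[0,0,0],[8.3,-30,0],0]])

```text
t: 2.65
tcp_pos: [0.5022, 0.2229, 0.3335]
tool_rot: [-0.001, 0.99, 0.14, 0.002]
force: [0.2, 0.3, 0.2]
finger_gap: 1.001
```

```bash
python3 -c "
from h import *
s=env.state();print(s['t'],s['tcp_pos'],rot(s).round(4),s['joint_pos'].round(3));print(go([.5,.377,.33]))"
```

```text
2.65 [0.50215183 0.22287718 0.33349501] [[ 0.9608  0.2773  0.0033]
 [ 0.2773 -0.9608  0.002 ]
 [ 0.0037 -0.001  -1.    ]] [3.140e-01 8.300e-02 1.208e+00 1.000e-03 1.847e+00 1.604e+00]
[  4.07 -14.87   0.38]
```

Request:
jog_arm(moves=[[[0,0,0],[1.5,-5.5,0.3],0],[[0,0,0],[3,-11,0.3],0],[[0,0,0],[4.1,-14.9,0.4],0],[[0,0,0],[4.1,-14.9,0.4],0],[[0,0,0],[4.1,-14.9,0.4],0]])

```text
t: 3.28
tcp_pos: [0.5005, 0.3762, 0.33]
tool_rot: [-0.0, 0.99, 0.139, 0.002]
force: [0.6, -0.6, -0.3]
finger_gap: 1.003
```

```bash
python3 - <<'E'
from h import *
s,im,d,W=wrist("w2"); print(s["t"],s["tcp_pos"],s["force"])
v=~np.isnan(W[...,0]); P=W[v]; C=im[v]
near=np.hypot(P[:,0]-.5,P[:,1]-.377)<.06
T=P[near&(P[:,2]>.230)&(P[:,2]<.245)]; print("cup top",len(T),np.median(T,0).round(4),circ(T[cv2.convexHull((T[:,:2]*1e5).astype(np.int32),returnPoints=False).ravel()][:,:2]).round(4))
print(go([*circ(T[cv2.convexHull((T[:,:2]*1e5).astype(np.int32),returnPoints=False).ravel()][:,:2])[:2],.212]))
for z in np.arange(0,.25,.01):
    q=P[near&(P[:,2]>z)&(P[:,2]<z+.01)]
    if len(q)>10: print(round(z,2),len(q),q.mean(0).round(4),q[:,:2].min(0).round(3),q[:,:2].max(0).round(3))
E
```

```text
3.275 [0.50053684 0.37622996 0.3299934 ] [ 0.58187574 -0.61394417 -0.26435921]
cup top 3938 [0.4991 0.3759 0.2377] [0.4978 0.3756 0.024 ]
[-0.34 -0.04 11.83]
0.0 1126 [0.519  0.3875 0.0006] [0.451 0.317] [0.56  0.437]
0.01 28 [0.52   0.3787 0.0153] [0.504 0.352] [0.526 0.399]
0.02 41 [0.5202 0.3777 0.0258] [0.503 0.348] [0.526 0.399]
0.03 37 [0.5207 0.378  0.0335] [0.507 0.352] [0.525 0.398]
0.05 68 [0.5131 0.3501 0.0552] [0.503 0.332] [0.526 0.4  ]
0.06 444 [0.5148 0.3698 0.0636] [0.488 0.335] [0.526 0.402]
0.07 34 [0.5147 0.3765 0.0767] [0.495 0.35 ] [0.52  0.399]
0.08 52 [0.5146 0.3777 0.085 ] [0.497 0.349] [0.52  0.398]
0.09 71 [0.5157 0.3773 0.0946] [0.502 0.354] [0.52  0.397]
0.11 102 [0.5069 0.3585 0.1143] [0.487 0.335] [0.521 0.398]
0.12 148 [0.511  0.3589 0.1219] [0.492 0.34 ] [0.521 0.394]
0.13 50 [0.5164 0.3819 0.1356] [0.505 0.367] [0.52  0.397]
0.14 32 [0.5178 0.3807 0.1437] [0.512 0.368] [0.52  0.393]
0.16 69 [0.5204 0.3616 0.1641] [0.516 0.355] [0.524 0.368]
0.17 69 [0.5183 0.3811 0.1775] [0.5   0.354] [0.524 0.402]
0.18 138 [0.5185 0.3809 0.1849] [0.5   0.354] [0.524 0.401]
0.19 161 [0.5182 0.3809 0.1949] [0.501 0.355] [0.523 0.401]
0.2 169 [0.5177 0.3808 0.2049] [0.5   0.355] [0.523 0.4  ]
0.21 195 [0.5174 0.3809 0.215 ] [0.5   0.355] [0.522 0.4  ]
0.22 210 [0.5172 0.3807 0.2251] [0.5   0.356] [0.522 0.4  ]
0.23 3937 [0.499  0.3759 0.2376] [0.474 0.352] [0.522 0.4  ]
```

View pics/w2.png

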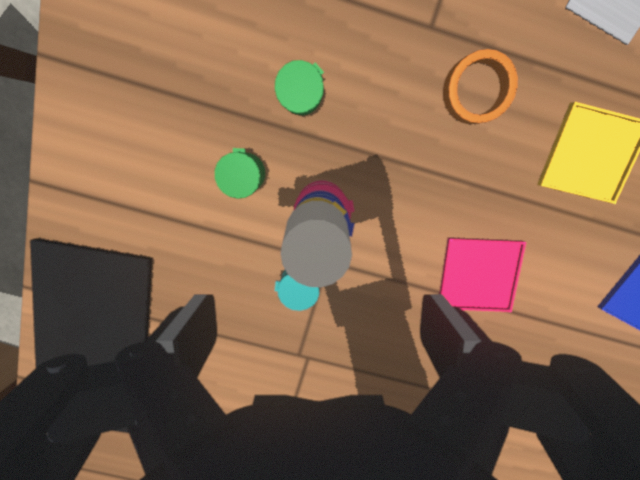

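Cup top centre is at (0.498, 0.376, 0.238), as it must be for a 238 mm stack. In the picture it sits at px (316,245), between the jaws. Descend and grip.

Request:
jog_arm(moves=[[[0,0,0],[-0.2,0,3],0],[[0,0,0],[-0.3,0,6],0],[[0,0,0],[-0.3,0,9],0],[[0,0,0],[-0.3,0,11.5],0],[[0,0,0],[-0.3,0,11.6],0]], force=25)

```text
t: 3.95
tcp_pos: [0.4977, 0.373, 0.2122]
tool_rot: [0.0, 0.99, 0.138, -0.0]
force: [0.1, -0.1, 1.0]
finger_gap: 0.998
```

Request:
jog_arm(moves=[[[0,0,0],[0,0,0],0.3],[[0,0,0],[0,0,0],0.5],[[0,0,0],[0,0,0],1],[[0,0,0],[0,0,0],1],[[0,0,0],[0,0,0],1]], force=25)

```text
t: 4.58
tcp_pos: [0.4986, 0.3733, 0.2144]
tool_rot: [-0.0, 0.99, 0.138, 0.002]
force: [0.8, -1.7, 5.6]
finger_gap: 0.584
```

Request:
jog_arm(moves=[[[0,0,0],[0,0,-3],1],[[0,0,0],[-0.8,3,-5],1],[[0,0,0],[-2.4,9,-5.5],1],[[0,0,0],[-4,15,-5.5],1],[[0,0,0],[-5.5,21,-5.5],1]])

```text
t: 5.2
tcp_pos: [0.5023, 0.1546, 0.269]
tool_rot: [0.0, 0.99, 0.138, 0.002]
force: [0.4, -0.4, 0.2]
finger_gap: 0.585
```

Request:
jog_arm(moves=[[[0,0,0],[-1.6,5.8,0],1],[[0,0,0],[-3.1,11.6,0],1],[[0,0,0],[-4.7,17.4,0],1],[[0,0,0],[-6.2,23.2,0],1],[[0,0,0],[-7.7,29,0],1]])

```text
t: 5.82
tcp_pos: [0.5074, -0.147, 0.2687]
tool_rot: [-0.0, 0.99, 0.138, 0.002]
force: [0.7, 0.6, -1.1]
finger_gap: 0.59
```

```bash
python3 -c "
from h import *
s=env.state();print(s['t'],s['tcp_pos'],rot(s).round(4),s['finger_gap'],s['force']);print(go([.517,-.394,.225]))"
```

```text
5.825 [ 0.50740051 -0.1470407   0.26870061] [[ 9.617e-01  2.742e-01  3.500e-03]
 [ 2.742e-01 -9.617e-01  8.000e-04]
 [ 3.600e-03  1.000e-04 -1.000e+00]] 0.5900078998648891 [ 0.74066221  0.57427298 -1.06302295]
[-5.86 24.01  4.35]
```

Request:
jog_arm(moves=[[[0,0,0],[-1.3,5.5,0],1],[[0,0,0],[-2.6,11,1],1],[[0,0,0],[-4,16.5,2],1],[[0,0,0],[-5.3,22,3.5],1],[[0,0,0],[-5.9,24,4.4],1]])

```text
t: 6.45
tcp_pos: [0.5156, -0.3965, 0.2219]
tool_rot: [-0.001, 0.991, 0.137, 0.001]
force: [-0.4, -0.3, -0.5]
finger_gap: 0.583
```

Request:
jog_arm(moves=[[[0,0,0],[0,0,0],1],[[0,0,0],[0,0,0],1],[[0,0,0],[0,0,0],1],[[0,0,0],[0,0,0],1],[[0,0,0],[0,0,0],1]])

```text
t: 7.08
tcp_pos: [0.5159, -0.3959, 0.2226]
tool_rot: [-0.001, 0.991, 0.137, 0.001]
force: [-0.3, -0.8, -0.8]
finger_gap: 0.582
```

```bash
python3 - <<'E'
from h import *
s,im,d,W=wrist("w3"); print(s["t"],s["tcp_pos"],s["force"],go([.517,-.394,.2]))
v=~np.isnan(W[...,0]); P=W[v]
m=np.hypot(*(P[:,:2]-s["tcp_pos"][:2]).T)<.045
for z in np.arange(.05,.26,.01):
    q=P[m&(P[:,2]>z)&(P[:,2]<z+.01)]
    if len(q)>10: print(round(z,2),len(q),q.mean(0).round(4),q[:,:2].min(0).round(3),q[:,:2].max(0).round(3))
a,_=env.camera("scene"); b,dt=env.camera("top")
np.savez("top3.npz",im=b,d=dt)
cv2.imwrite("pics/c3.png",np.hstack([cv2.resize(im,(400,300)),cv2.resize(a[120:240,190:350],(400,300),interpolation=2)])[:,:,::-1])
E
```

```text
7.075 [ 0.51592742 -0.39590637  0.22257888] [-0.31804439 -0.76744846 -0.81898016] [ 0.16 -0.16  2.24]
0.05 504 [ 0.5333 -0.3987  0.0513] [ 0.523 -0.44 ] [ 0.543 -0.358]
0.06 76 [ 0.53   -0.3963  0.0652] [ 0.526 -0.401] [ 0.534 -0.391]
0.07 79 [ 0.5264 -0.3954  0.0754] [ 0.521 -0.4  ] [ 0.529 -0.39 ]
0.08 86 [ 0.523  -0.3949  0.0853] [ 0.518 -0.4  ] [ 0.526 -0.39 ]
0.09 46 [ 0.5207 -0.3936  0.0928] [ 0.518 -0.398] [ 0.522 -0.39 ]
0.18 386 [ 0.5373 -0.3912  0.1862] [ 0.519 -0.419] [ 0.542 -0.371]
0.19 596 [ 0.5372 -0.3914  0.1951] [ 0.519 -0.419] [ 0.542 -0.371]
0.2 714 [ 0.5366 -0.3912  0.2053] [ 0.514 -0.419] [ 0.542 -0.371]
0.21 1295 [ 0.5323 -0.3926  0.2156] [ 0.512 -0.432] [ 0.542 -0.359]
0.22 1846 [ 0.5307 -0.393   0.2252] [ 0.511 -0.433] [ 0.541 -0.358]
0.23 2342 [ 0.5302 -0.393   0.2352] [ 0.497 -0.433] [ 0.541 -0.358]
0.24 15051 [ 0.5196 -0.3963  0.2455] [ 0.495 -0.437] [ 0.541 -0.353]
0.25 2232 [ 0.5247 -0.3912  0.2557] [ 0.493 -0.437] [ 0.538 -0.351]
```

View pics/c3.png

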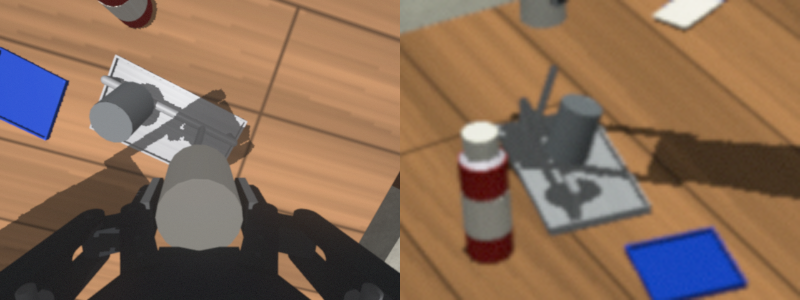

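The cup hangs straight between the jaws (left half, px 200,200), with the peg just beyond it. The mouth rim measured at z 0.184 and x_max 0.542 puts the cup centre where planned. Lower it over the peg.

Request:
jog_arm(moves=[[[0,0,0],[0.1,-0.2,2.5],1],[[0,0,0],[0.1,-0.2,5],1],[[0,0,0],[0.1,-0.2,7.5],1],[[0,0,0],[0.1,-0.2,10],1],[[0,0,0],[0.1,-0.2,11],1]])

```text
t: 7.85
tcp_pos: [0.5154, -0.3932, 0.1099]
tool_rot: [-0.003, 0.991, 0.137, -0.0]
force: [-0.3, -0.3, -0.4]
finger_gap: 0.583
```

Request:
jog_arm(moves=[[[0,0,0],[0,0,0.3],1],[[0,0,0],[0,0,0.5],1],[[0,0,0],[0,0,0.7],1],[[0,0,0],[0,0,0.9],1],[[0,0,0],[0,0,1.0],1]])

```text
t: 8.48
tcp_pos: [0.5155, -0.3931, 0.1001]
tool_rot: [-0.003, 0.991, 0.137, -0.0]
force: [0.3, 0.2, -0.6]
finger_gap: 0.585
```

Request:
jog_arm(moves=[[[0,0,0],[0,0,0.1],1],[[0,0,0],[0,0,0.2],1],[[0,0,0],[0,0,0.3],1],[[0,0,0],[0,0,0.35],1],[[0,0,0],[0,0,0.35],1]])

```text
t: 9.1
tcp_pos: [0.5157, -0.3933, 0.0984]
tool_rot: [-0.002, 0.991, 0.137, 0.0]
force: [-1.6, 2.3, 6.3]
finger_gap: 0.583
```

Contact force is 6 N at TCP z 0.0984, against 0.0983 predicted for the closed end on the tip. Release and rise.

Request:
jog_arm(moves=[[[0,0,0],[0,0,0.2],0.35],[[0,0,0],[0,0,0.2],0.25],[[0,0,0],[0,0,0.1],0.15],[[0,0,0],[0,0,0],0.12],[[0,0,0],[0,0,0],0.12]])

```text
t: 9.72
tcp_pos: [0.5157, -0.3934, 0.0985]
tool_rot: [-0.002, 0.991, 0.137, 0.0]
force: [-0.6, 1.1, 0.3]
finger_gap: 0.878
```

Request:
jog_arm(moves=[[[0,0,0],[0,0,-2],0.12],[[0,0,0],[0,0,-5],0.12],[[0,0,0],[0,0,-8.5],0.1],[[0,0,0],[0,0,-12],0],[[0,0,0],[0,0,-14],0]])

```text
t: 10.35
tcp_pos: [0.5164, -0.3945, 0.2434]
tool_rot: [0.001, 0.991, 0.137, 0.002]
force: [-0.6, 0.2, 0.2]
finger_gap: 1.001
```

```bash
python3 - <<'E'
from h import *
s,im,d,W=wrist("w4"); print(s["t"],s["tcp_pos"],s["force"],s["finger_gap"])
v=~np.isnan(W[...,0]); P=W[v]
m=np.hypot(P[:,0]-.512,P[:,1]+.393)<.045
for z in np.arange(.05,.14,.01):
    q=P[m&(P[:,2]>z)&(P[:,2]<z+.01)]
    if len(q)>10: print(round(z,2),len(q),q.mean(0).round(4),q[:,:2].min(0).round(3),q[:,:2].max(0).round(3))
T=P[m&(P[:,2]>.108)]; n=np.linalg.svd(T-T.mean(0))[2][2] if len(T)<20000 else 0; print("end normal",n)
a,_=env.camera("scene")
cv2.imwrite("pics/c4.png",np.hstack([cv2.resize(im,(400,300)),cv2.resize(a[120:240,190:350],(400,300),interpolation=2)])[:,:,::-1])
E
```

```text
10.35 [ 0.51638884 -0.39445377  0.24343535] [-0.60496281  0.21066521  0.21806242] 1.000525237303356
0.05 321 [ 0.5333 -0.3979  0.0512] [ 0.506 -0.436] [ 0.543 -0.357]
0.06 70 [ 0.5295 -0.381   0.0653] [ 0.507 -0.409] [ 0.538 -0.367]
0.07 74 [ 0.5307 -0.382   0.0756] [ 0.507 -0.406] [ 0.538 -0.368]
0.08 73 [ 0.531  -0.3827  0.0848] [ 0.512 -0.41 ] [ 0.539 -0.369]
0.09 93 [ 0.5321 -0.3837  0.0951] [ 0.512 -0.409] [ 0.539 -0.369]
0.1 93 [ 0.5325 -0.384   0.1054] [ 0.513 -0.407] [ 0.54 -0.37]
0.11 614 [ 0.5307 -0.3983  0.1187] [ 0.505 -0.419] [ 0.54  -0.371]
0.12 2571 [ 0.5141 -0.3939  0.1218] [ 0.493 -0.419] [ 0.539 -0.372]
end normal 0
```

View pics/c4.png

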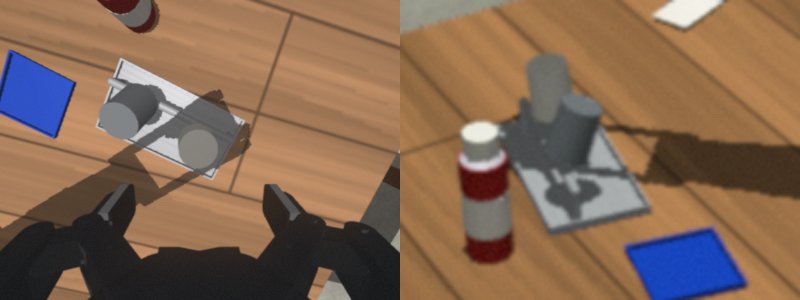

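The cup hangs on the free peg (left px 198,150; right px 548,90). Its top centre is about (0.516, -0.395, 0.122), level to within a few degrees. Back to the stack.

Request:
jog_arm(moves=[[[0,0,0],[1.5,-5.6,-2],0],[[0,0,0],[3,-11.6,-3],0],[[0,0,0],[4.5,-17.6,-3],0],[[0,0,0],[6.1,-23.6,-3],0],[[0,0,0],[7.7,-29.6,-3],0]])

```text
t: 11.08
tcp_pos: [0.5097, -0.087, 0.2731]
tool_rot: [0.002, 0.991, 0.137, 0.003]
force: [0.6, 1.2, -0.4]
finger_gap: 1.003
```

Request:
jog_arm(moves=[[[0,0,0],[1.6,-6,0],0],[[0,0,0],[3.2,-12,0],0],[[0,0,0],[4.7,-18,0],0],[[0,0,0],[6.3,-24,0],0],[[0,0,0],[7.9,-30,0],0]])

```text
t: 11.7
tcp_pos: [0.5037, 0.225, 0.272]
tool_rot: [0.002, 0.991, 0.137, 0.003]
force: [0.9, 1.1, -1.0]
finger_gap: 1.002
```

Request:
jog_arm(moves=[[[0,0,0],[1.5,-6,0],0],[[0,0,0],[3,-11.5,0],0],[[0,0,0],[3.8,-14.9,0],0],[[0,0,0],[3.8,-14.9,0],0],[[0,0,0],[3.8,-14.9,0],0]])

```text
t: 12.32
tcp_pos: [0.4997, 0.3782, 0.2711]
tool_rot: [0.002, 0.991, 0.137, 0.002]
force: [0.6, 0.1, 0.2]
finger_gap: 0.998
```

```bash
cat >> h.py <<'E'
def lid(tag,ztop,xy,zt):
    s,im,d,W=wrist(tag); print(s["t"],s["tcp_pos"],s["force"],s["finger_gap"])
    P=W[~np.isnan(W[...,0])]; T=P[(np.hypot(P[:,0]-xy[0],P[:,1]-xy[1])<.045)&(abs(P[:,2]-ztop)<.006)]
    h=T[cv2.convexHull((T[:,:2]*1e5).astype(np.int32),returnPoints=False).ravel()][:,:2]
    c=circ(h); e=cv2.minEnclosingCircle((T[:,:2]*1000).astype(np.float32))
    print("lid",len(T),np.median(T,0).round(4),"circle",c.round(4),"enc",np.round(e[0],1),round(e[1],1),"go",go([c[0],c[1],zt]))
E
python3 - <<'E'
from h import *
lid("w5",.174,(.498,.375),.155)
E
```

```text
12.325 [0.49973235 0.37817155 0.27105607] [0.61866613 0.12707163 0.15206342] 0.9980435575080184
lid 4568 [0.4953 0.3746 0.1736] circle [0.494  0.3743 0.0267] enc [493.8 374.2] 27.0 go [-0.72  0.12 11.64]
```

View pics/w5.png

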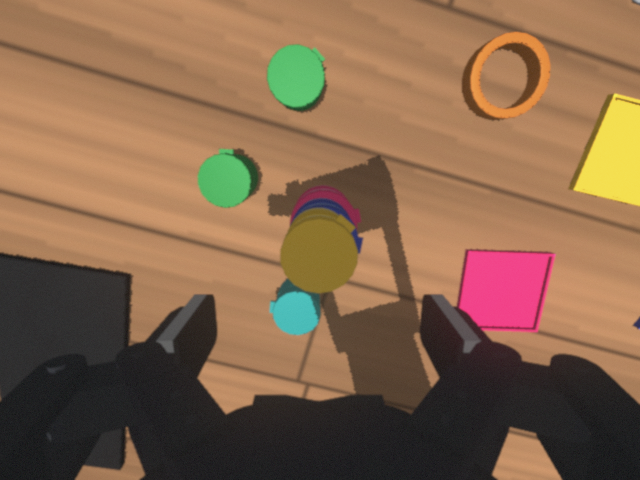

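The lid fit gives 27 mm radius at z 0.1736 (yellow tub px 318,250, its tab at 345,225 clear of the pads). Centre is (0.494, 0.374).

Request:
jog_arm(moves=[[[0,0,0],[-0.5,0.1,3],0],[[0,0,0],[-0.7,0.1,6],0],[[0,0,0],[-0.7,0.1,9],0],[[0,0,0],[-0.7,0.1,11.5],0],[[0,0,0],[-0.7,0.1,11.7],0]])

```text
t: 13.0
tcp_pos: [0.4934, 0.3723, 0.152]
tool_rot: [0.003, 0.991, 0.135, 0.0]
force: [0.1, -0.0, 0.1]
finger_gap: 1.003
```

```bash
python3 -c "
from h import *
s=env.state();print(s['tcp_pos'],s['joint_pos'].round(2));print(go([.494,.3743,.152]))"
```

```text
[0.49336285 0.37231543 0.15204218] [ 0.56  0.27  1.34 -0.01  1.52  1.86]
[ 0.11 -0.17  0.  ]
```

Request:
jog_arm(moves=[[[0,0,0],[0.1,-0.2,0],0],[[0,0,0],[0.1,-0.2,0],0.2],[[0,0,0],[0.1,-0.2,0],0.4],[[0,0,0],[0.1,-0.2,0],1],[[0,0,0],[0.1,-0.2,0],1]], force=45)

```text
t: 13.62
tcp_pos: [0.4944, 0.3751, 0.1537]
tool_rot: [0.002, 0.991, 0.136, 0.002]
force: [-0.2, 1.8, 6.0]
finger_gap: 0.621
```

```bash
python3 -c "
from h import *
s=env.state();print(s['tcp_pos'],s['finger_gap'],s['force'],rot(s).round(4));print(go([.651,.0545,.22]))"
```

```text
[0.49442161 0.37514015 0.15371875] 0.6214332381356912 [-0.16758461  1.83233411  6.03541197] [[ 0.9632  0.2687  0.0044]
 [ 0.2687 -0.9632 -0.0044]
 [ 0.003   0.0055 -1.    ]]
[ 6.49 35.13 -6.42]
```

Request:
jog_arm(moves=[[[0,0,0],[0,0,-2],1],[[0,0,0],[0,0.5,-5],1],[[0,0,0],[0.8,5,-6],1],[[0,0,0],[1.8,10.5,-6],1],[[0,0,0],[2.8,16,-6],1]])

```text
t: 14.25
tcp_pos: [0.5641, 0.2273, 0.2135]
tool_rot: [0.003, 0.991, 0.136, 0.001]
force: [1.0, 0.2, -2.3]
finger_gap: 0.62
```

```bash
python3 -c "
from h import *
s=env.state();print(s['tcp_pos'],s['finger_gap'],s['force'],rot(s).round(4));print(go([.651,.0546,.12]))"
```

```text
[0.56406437 0.22734021 0.213525  ] 0.6200065153004776 [ 0.97426696  0.16119966 -2.33545604] [[ 9.630e-01  2.696e-01  2.500e-03]
 [ 2.696e-01 -9.630e-01 -5.400e-03]
 [ 9.000e-04  5.900e-03 -1.000e+00]]
[ 3.71 18.92  9.47]
```

Request:
jog_arm(moves=[[[0,0,0],[1,5,0.5],1],[[0,0,0],[2,10,2],1],[[0,0,0],[3,15,4.5],1],[[0,0,0],[3.7,18.9,7.5],1],[[0,0,0],[3.7,18.9,9.5],1]])

```text
t: 14.88
tcp_pos: [0.6503, 0.0514, 0.116]
tool_rot: [0.003, 0.991, 0.134, -0.002]
force: [-1.2, -0.0, -2.1]
finger_gap: 0.621
```

Request:
jog_arm(moves=[[[0,0,0],[0,0,0],1],[[0,0,0],[0,0,0],1],[[0,0,0],[0,0,0],1],[[0,0,0],[0,0,0],1],[[0,0,0],[0,0,0],1]])

```text
t: 15.5
tcp_pos: [0.6505, 0.0519, 0.1169]
tool_rot: [0.003, 0.991, 0.134, -0.001]
force: [-0.9, 0.9, -1.5]
finger_gap: 0.618
```

```bash
python3 - <<'E'
from h import *
s,im,d,W=wrist("w6"); print(s["t"],s["tcp_pos"],s["force"],s["finger_gap"])
P=W.reshape(-1,3); C=cv2.cvtColor(im,cv2.COLOR_RGB2HSV).reshape(-1,3).astype(int)
y=(C[:,0]>=20)&(C[:,0]<=32)&(C[:,1]>150)&~np.isnan(P[:,0])
t=P[y&(P[:,2]<.02)]; print("tray",cv2.minAreaRect((t[:,:2]*1000).astype(np.float32)),t[:,2].min())
b=P[y&(P[:,2]>.05)]
for z in np.arange(.05,.2,.01):
    q=b[(b[:,2]>z)&(b[:,2]<z+.01)]
    if len(q)>10: print(round(z,2),len(q),q.mean(0).round(4),q[:,:2].min(0).round(3),q[:,:2].max(0).round(3))
print(go([.651,.0546,.0345]))
E
```

```text
15.5 [0.65053663 0.05190965 0.11686076] [-0.91337597  0.87290773 -1.49655765] 0.617830607312557
tray ((606.57421875, 51.367855072021484), (192.90220642089844, 108.71371459960938), 2.639584541320801) -0.0018995511838949125
0.08 26 [0.67   0.0495 0.0858] [0.656 0.034] [0.676 0.075]
0.09 226 [0.6714 0.0595 0.0977] [0.655 0.039] [0.676 0.076]
0.1 618 [0.6711 0.0596 0.1052] [0.648 0.026] [0.676 0.079]
0.11 437 [0.6706 0.0609 0.1132] [0.648 0.027] [0.676 0.078]
0.12 904 [0.6746 0.0467 0.1275] [0.648 0.032] [0.681 0.078]
0.13 15879 [0.6539 0.0517 0.1366] [0.627 0.023] [0.677 0.078]
0.17 74 [0.6598 0.0538 0.1728] [0.656 0.043] [0.663 0.065]
[ 0.16 -0.31  8.2 ]
```

View pics/w6.png

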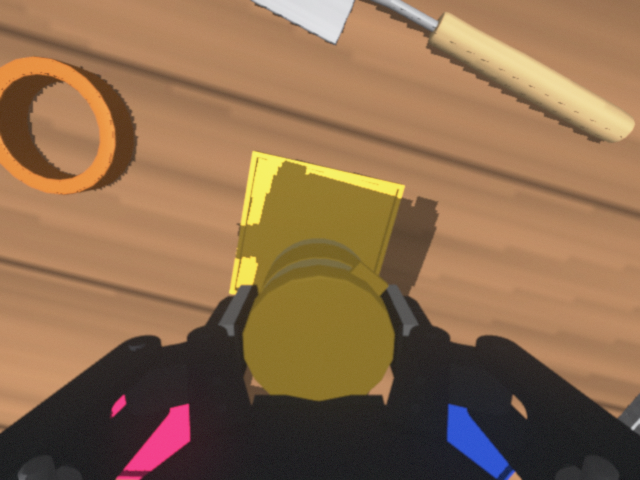

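The tub is held level (px 318,335), its lid centred on the TCP, and the tray is at px 320,225 below. Lowering.

Request:
jog_arm(moves=[[[0,0,0],[0.2,-0.3,2],1],[[0,0,0],[0.2,-0.3,4],1],[[0,0,0],[0.2,-0.3,6],1],[[0,0,0],[0.2,-0.3,7],1],[[0,0,0],[0.2,-0.3,7.4],1]])

```text
t: 16.18
tcp_pos: [0.6509, 0.0546, 0.041]
tool_rot: [0.003, 0.991, 0.134, -0.002]
force: [0.4, 0.1, -1.1]
finger_gap: 0.621
```

Request:
jog_arm(moves=[[[0,0,0],[0,0,0.2],1],[[0,0,0],[0,0,0.4],1],[[0,0,0],[0,0,0.5],1],[[0,0,0],[0,0,0.6],1],[[0,0,0],[0,0,0.7],1]])

```text
t: 16.8
tcp_pos: [0.651, 0.0546, 0.0348]
tool_rot: [0.003, 0.991, 0.134, -0.002]
force: [-2.6, -0.8, 3.1]
finger_gap: 0.622
```

Contact is at TCP z 0.0348, as predicted. Release and rise.

Request:
jog_arm(moves=[[[0,0,0],[0,0,0.1],0.3],[[0,0,0],[0,0,0.05],0.2],[[0,0,0],[0,0,0],0.1],[[0,0,0],[0,0,0],0.1],[[0,0,0],[0,0,-0.5],0.1]])

```text
t: 17.42
tcp_pos: [0.6506, 0.0546, 0.0394]
tool_rot: [0.003, 0.991, 0.134, -0.003]
force: [0.3, 0.7, 0.3]
finger_gap: 0.901
```

Request:
jog_arm(moves=[[[0,0,0],[0,0,-3],0.1],[[0,0,0],[0,0,-7],0.1],[[0,0,0],[-0.5,-2,-11],0],[[0,0,0],[-1.5,-7,-15],0],[[0,0,0],[-2.5,-13,-17],0]])

```text
t: 18.05
tcp_pos: [0.5949, 0.1717, 0.2114]
tool_rot: [0.003, 0.991, 0.133, 0.0]
force: [0.3, 0.7, 0.2]
finger_gap: 0.998
```

```bash
python3 -c "
from h import *
s=env.state();print(s['t'],s['tcp_pos'],s['finger_gap'],s['force']);print(go([.494,.37,.22]))"
```

```text
18.05 [0.59486552 0.17172221 0.21136552] 0.9981104078447932 [0.2657728  0.67786654 0.17968819]
[ -4.51 -21.78  -0.98]
```

Request:
jog_arm(moves=[[[0,0,0],[-1.2,-5.8,-0.5],0],[[0,0,0],[-2.4,-11.6,-1],0],[[0,0,0],[-3.6,-17.4,-1],0],[[0,0,0],[-4.5,-21.8,-1],0],[[0,0,0],[-4.5,-21.8,-1],0]])

```text
t: 18.68
tcp_pos: [0.4921, 0.3731, 0.2206]
tool_rot: [0.002, 0.991, 0.135, 0.0]
force: [-0.1, -1.0, -0.5]
finger_gap: 0.998
```

Request:
jog_arm(moves=[[[0,0,0],[0,0,0],0],[[0,0,0],[0,0,0],0],[[0,0,0],[0,0,0],0],[[0,0,0],[0,0,0],0],[[0,0,0],[0,0,0],0]])

```text
t: 19.3
tcp_pos: [0.4924, 0.3727, 0.2205]
tool_rot: [0.002, 0.991, 0.135, 0.0]
force: [0.3, 0.1, 0.1]
finger_gap: 1.001
```

```bash
python3 - <<'E'
from h import *
lid("w7",.122,(.494,.37),.098)
im,d=env.camera("top"); np.savez("top7.npz",im=im,d=d); W=cloud("top",d); P=W[~np.isnan(W[...,0])]
T=P[(np.hypot(P[:,0]-.651,P[:,1]-.055)<.05)&(abs(P[:,2]-.055)<.006)]; print("yellow",len(T),T.mean(0).round(4),cv2.minEnclosingCircle((T[:,:2]*1000).astype(np.float32)))
E
```

```text
19.3 [0.49235303 0.37270612 0.22050785] [0.3364556  0.13146421 0.08043443] 1.0008221439874907
lid 5851 [0.4922 0.3704 0.1216] circle [0.4908 0.3698 0.0302] enc [490.7 369.8] 30.4 go [-0.23  0.2  12.26]
yellow 387 [0.6516 0.0538 0.0541] ((651.9181518554688, 53.33368682861328), 27.46039390563965)
```

View pics/w7.png

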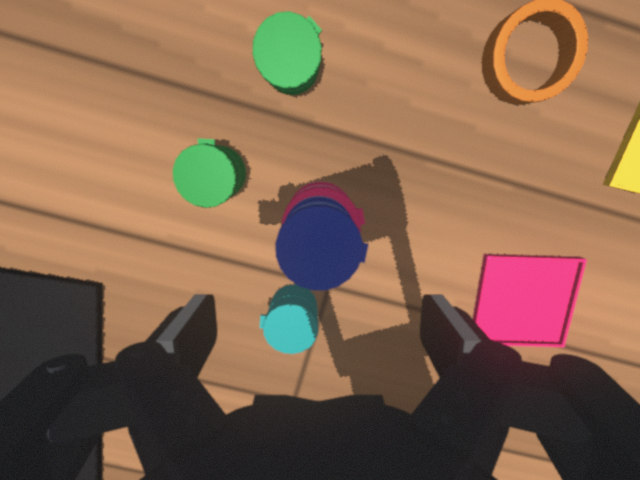

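The yellow tub stands at (0.652, 0.053), within 2 mm of its tray's centre. The blue lid fits 30.4 mm at (0.4908, 0.3698), but its tab (px 363,253) lies right under the right pad. I'll turn the tool -0.7 rad about z before gripping.

Request:
jog_arm(moves=[[[0,0,-0.18],[-0.1,0.1,1],0],[[0,0,-0.36],[-0.2,0.2,2],0],[[0,0,-0.53],[-0.2,0.2,3],0],[[0,0,-0.7],[-0.2,0.2,4],0],[[0,0,-0.7],[-0.2,0.2,4],0]])

```text
t: 20.02
tcp_pos: [0.4903, 0.37, 0.1794]
tool_rot: [0.002, 0.885, 0.466, -0.002]
force: [-0.5, 0.7, 0.4]
finger_gap: 0.994
```

```bash
python3 -c "
from h import *
lid('w8',.122,(.491,.37),.1)
s=env.state();print(rot(s).round(3),s['joint_pos'].round(2))"
```

```text
20.025 [0.49034117 0.37001373 0.17938838] [-0.52824876  0.71342602  0.37966693] 0.9939229819317816
lid 8451 [0.4917 0.3718 0.1216] circle [0.4907 0.3702 0.0302] enc [490.5 370.3] 30.6 go [ 0.03 -0.03  8.02]
[[ 0.566  0.824  0.   ]
 [ 0.824 -0.566 -0.005]
 [-0.004  0.003 -1.   ]] [ 0.56  0.25  1.31 -0.    1.58  1.16]
```

View pics/w8.png

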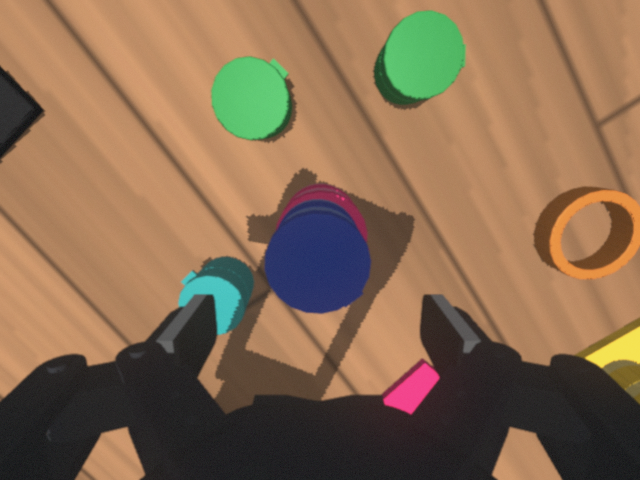

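The tab is now at px 353,300, well away from both pads. Grip the blue tub.

Request:
jog_arm(moves=[[[0,0,0],[0,0,3],0],[[0,0,0],[0,0,6],0],[[0,0,0],[0,0,8.2],0],[[0,0,0],[0,0,8.3],0],[[0,0,0],[0,0,8.3],0]])

```text
t: 20.7
tcp_pos: [0.4914, 0.3702, 0.0987]
tool_rot: [0.002, 0.885, 0.465, 0.0]
force: [0.3, 0.6, 0.3]
finger_gap: 1.002
```

```bash
python3 -c "
from h import *
s=env.state();print(s['tcp_pos'],s['force']);print(go([.4907,.3702,.097]))"
```

```text
[0.49143088 0.37024501 0.09870065] [0.34743619 0.55879527 0.28825616]
[-0.04 -0.06  0.17]
```

Request:
jog_arm(moves=[[[0,0,0],[0,0,0.2],0.1],[[0,0,0],[0,0,0.2],0.2],[[0,0,0],[0,0,0.2],0.4],[[0,0,0],[0,0,0.2],1],[[0,0,0],[0,0,0.2],1]], force=50)

```text
t: 21.32
tcp_pos: [0.4919, 0.3707, 0.098]
tool_rot: [0.002, 0.885, 0.465, 0.001]
force: [-0.7, -0.0, 4.9]
finger_gap: 0.702
```

```bash
python3 -c "
from h import *
s=env.state();print(s['tcp_pos'],s['finger_gap'],s['force'],rot(s).round(3));print(go([.5,-.1185,.15]))"
```

```text
[0.49191565 0.3707114  0.09795199] 0.701695887899487 [-0.7378017  -0.01904432  4.9400295 ] [[ 0.567  0.824  0.004]
 [ 0.824 -0.567 -0.002]
 [ 0.     0.005 -1.   ]]
[-39.83  28.44  -5.08]
```

Request:
jog_arm(moves=[[[0,0,0],[0,0,-2],1],[[0,0,0],[-0.8,0.6,-4.5],1],[[0,0,0],[-5.3,3.8,-5.2],1],[[0,0,0],[-10.1,7.2,-5.2],1],[[0,0,0],[-15,10.7,-5.2],1]])

```text
t: 21.95
tcp_pos: [0.4939, 0.1848, 0.1491]
tool_rot: [0.002, 0.885, 0.466, 0.0]
force: [0.4, -1.0, -1.9]
finger_gap: 0.703
```

```bash
python3 -c "
from h import *
s=env.state();print(s['tcp_pos'],s['finger_gap'],s['force']);print(go([.5,-.1185,.11]))"
```

```text
[0.49388832 0.18475104 0.1491402 ] 0.7031327516752993 [ 0.39338607 -1.00983097 -1.9137909 ]
[-24.64  17.67   4.03]
```

Request:
jog_arm(moves=[[[0,0,0],[-4.9,3.5,0],1],[[0,0,0],[-9.8,7,0],1],[[0,0,0],[-14.7,10.5,0.5],1],[[0,0,0],[-19.6,14,2],1],[[0,0,0],[-24.6,17.7,4],1]])

```text
t: 22.58
tcp_pos: [0.4997, -0.1176, 0.1101]
tool_rot: [0.002, 0.885, 0.465, -0.0]
force: [1.3, 0.7, -1.9]
finger_gap: 0.707
```

```bash
python3 -c "
from h import *
s=env.state();print(s['tcp_pos'],s['finger_gap'],s['force'],rot(s).round(3));print(go([.5,-.1185,.037]))"
```

```text
[ 0.49969357 -0.11761307  0.1100853 ] 0.7066509555387429 [ 1.34120448  0.73893082 -1.9110102 ] [[ 0.567  0.824  0.002]
 [ 0.824 -0.567 -0.004]
 [-0.002  0.004 -1.   ]]
[-0.04  0.05  7.31]
```

Request:
jog_arm(moves=[[[0,0,0],[0,0,2],1],[[0,0,0],[0,0,4],1],[[0,0,0],[0,0,5.8],1],[[0,0,0],[0,0,6.5],1],[[0,0,0],[0,0,6.8],1]])

```text
t: 23.2
tcp_pos: [0.4998, -0.1176, 0.0417]
tool_rot: [0.002, 0.885, 0.466, -0.0]
force: [0.1, -0.5, -2.1]
finger_gap: 0.705
```

Request:
jog_arm(moves=[[[0,0,0],[0,0,0.1],1],[[0,0,0],[0,0,0.2],1],[[0,0,0],[0,0,0.3],1],[[0,0,0],[0,0,0.4],1],[[0,0,0],[0,0,0.5],1]])

```text
t: 23.82
tcp_pos: [0.4998, -0.1177, 0.0369]
tool_rot: [0.002, 0.885, 0.466, -0.0]
force: [-2.6, 1.2, 3.9]
finger_gap: 0.703
```

Contact came at 0.0369 (predicted 0.037). Release, rise, and return to the stack.

Request:
jog_arm(moves=[[[0,0,0],[0,0,0],0.22],[[0,0,0],[0,0,0],0.12],[[0,0,0],[0,0,0],0.05],[[0,0,0],[0,0,0],0.05],[[0,0,0],[0,0,-0.5],0.05]])

```text
t: 24.45
tcp_pos: [0.4994, -0.1175, 0.0416]
tool_rot: [0.002, 0.885, 0.466, -0.001]
force: [-0.8, 0.6, 0.1]
finger_gap: 0.951
```

Request:
jog_arm(moves=[[[0,0,0],[0,0,-3],0.05],[[0,0,0],[0,0,-7],0.05],[[0,0,0],[2,-1.5,-11],0],[[0,0,0],[6,-4.2,-13],0],[[0,0,0],[11,-7.7,-13],0]])

```text
t: 25.08
tcp_pos: [0.4998, 0.0177, 0.1746]
tool_rot: [0.003, 0.886, 0.465, 0.002]
force: [-0.1, 0.8, -0.5]
finger_gap: 0.997
```

```bash
python3 -c "
from h import *
s=env.state();print(s['tcp_pos'],s['finger_gap'],s['force']);print(go([.487,.364,.16]))"
```

```text
[0.49982266 0.01766111 0.17457231] 0.9971046387201612 [-0.1404097   0.78514745 -0.52467748]
[ 27.77 -20.75   1.31]
```

Request:
jog_arm(moves=[[[0,0,0],[5,-3.7,0],0],[[0,0,0],[10,-7.4,0],0],[[0,0,0],[14.9,-11.1,0],0],[[0,0,0],[19.8,-14.8,0],0],[[0,0,0],[24.7,-18.5,0],0]])

```text
t: 25.7
tcp_pos: [0.4877, 0.328, 0.1738]
tool_rot: [0.004, 0.885, 0.465, 0.003]
force: [1.0, -0.6, -0.1]
finger_gap: 1.002
```

Request:
jog_arm(moves=[[[0,0,0],[3,-2.2,0.5],0],[[0,0,0],[3,-2.2,0.9],0],[[0,0,0],[3,-2.2,0.9],0],[[0,0,0],[3,-2.2,0.9],0],[[0,0,0],[3,-2.2,0.9],0]])

```text
t: 26.32
tcp_pos: [0.4872, 0.3641, 0.1652]
tool_rot: [0.004, 0.886, 0.464, 0.003]
force: [1.1, 0.4, 0.7]
finger_gap: 0.999
```

```bash
python3 - <<'E'
from h import *
lid("w9",.064,(.487,.364),.043)
im,d=env.camera("top"); W=cloud("top",d); P=W[~np.isnan(W[...,0])]
T=P[(np.hypot(P[:,0]-.5,P[:,1]+.1185)<.05)&(abs(P[:,2]-.061)<.006)]; print("blue",len(T),T.mean(0).round(4),cv2.minEnclosingCircle((T[:,:2]*1000).astype(np.float32)))
s=env.state(); print(s["tcp_pos"])
E
```

```text
26.325 [0.48723952 0.36414037 0.16522319] [1.06003716 0.39311418 0.74393322] 0.9991742738054197
lid 7322 [0.4937 0.3699 0.0636] circle [0.4928 0.3686 0.0336] enc [492.8 368.6] 33.9 go [ 0.65  0.1  12.23]
blue 537 [ 0.5008 -0.1178  0.06  ] ((501.22088623046875, -117.94446563720703), 30.61818504333496)
[0.48711728 0.36445299 0.16513544]
```

View pics/w9.png

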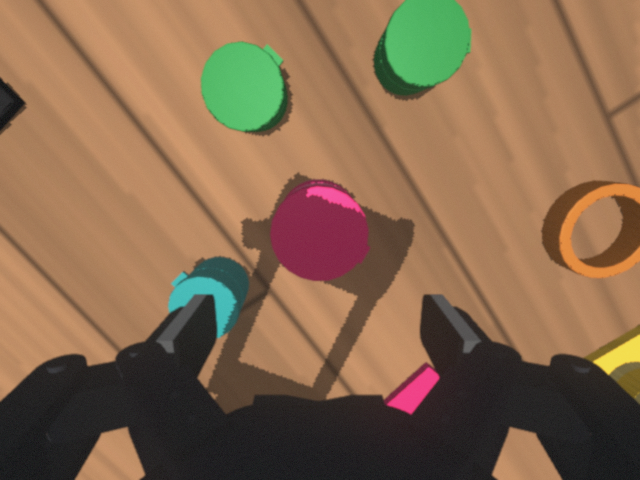

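The blue tub stands at (0.501, -0.118), within 2 mm of its tray's centre. The pink lid (px 320,230) fits r 33.9 mm at (0.4928, 0.3686), and no tab is under the pads.

Request:
jog_arm(moves=[[[0,0,0],[0.4,0.1,2],0],[[0,0,0],[0.6,0.1,4],0],[[0,0,0],[0.6,0.1,6],0],[[0,0,0],[0.6,0.1,6.2],0],[[0,0,0],[0.6,0.1,6.2],0]])

```text
t: 27.05
tcp_pos: [0.4917, 0.3685, 0.1024]
tool_rot: [0.004, 0.886, 0.464, 0.002]
force: [0.4, 0.1, 0.8]
finger_gap: 0.999
```

```bash
python3 -c "
from h import *
lid('w10',.064,(.4928,.3686),.036); s=env.state(); print(s['tcp_pos'],rot(s)[:,2]); print(go([.4928,.3686,.036]))"
```

```text
27.05 [0.4916936  0.36853585 0.10241218] [0.36716016 0.12228034 0.84779432] 0.9989985003526209
lid 12673 [0.4941 0.3706 0.0636] circle [0.4928 0.3686 0.0337] enc [492.8 368.6] 34.0 go [0.01 0.   6.74]
[0.49212464 0.36878373 0.10336775] [ 0.00908601 -0.00330136 -0.99995327]
[0.01 0.   6.74]
```

Request:
jog_arm(moves=[[[0,0,0],[0,0,2],0],[[0,0,0],[0,0,4],0],[[0,0,0],[0,0,6],0],[[0,0,0],[0,0,6.6],0],[[0,0,0],[0,0,6.7],0]])

```text
t: 27.72
tcp_pos: [0.4924, 0.3684, 0.0354]
tool_rot: [0.004, 0.886, 0.464, 0.003]
force: [0.3, -0.4, -0.5]
finger_gap: 0.998
```

Request:
jog_arm(moves=[[[0,0,0],[0,0,0],0.05],[[0,0,0],[0,0,0],0.15],[[0,0,0],[0,0,0],0.3],[[0,0,0],[0,0,0],1],[[0,0,0],[0,0,0],1]], force=60)

```text
t: 28.35
tcp_pos: [0.4931, 0.3689, 0.0367]
tool_rot: [0.003, 0.886, 0.464, 0.004]
force: [0.3, -0.7, 5.5]
finger_gap: 0.785
```

```bash
python3 -c "
from h import *
s=env.state();print(s['tcp_pos'],s['finger_gap'],s['force'],rot(s)[:,2]);print(go([.46,.1277,.08]))"
```

```text
[0.49313715 0.36889383 0.03672334] 0.7847776597852089 [ 0.33617595 -0.65194003  5.54538949] [ 0.00987695 -0.00255391 -0.99994796]
[-21.7   11.05  -4.3 ]
```

Request:
jog_arm(moves=[[[0,0,0],[0,0,-2],1],[[0,0,0],[-1,0.5,-4],1],[[0,0,0],[-6,3,-4.5],1],[[0,0,0],[-11.2,5.7,-4.5],1],[[0,0,0],[-16.4,8.4,-4.5],1]])

```text
t: 28.98
tcp_pos: [0.4679, 0.1842, 0.0831]
tool_rot: [0.004, 0.886, 0.464, 0.004]
force: [1.1, -0.9, -3.0]
finger_gap: 0.786
```

```bash
python3 -c "
from h import *
s=env.state();print(s['tcp_pos'],s['finger_gap'],s['force'],rot(s)[:,2]);print(go([.46,.1277,.05]))"
```

```text
[0.46792993 0.18418507 0.08311505] 0.7856076676328521 [ 1.1005192  -0.85324397 -3.03575732] [ 0.01135642 -0.00306234 -0.99993082]
[-5.11  2.52  3.32]
```

Request:
jog_arm(moves=[[[0,0,0],[-2.5,1.2,0],1],[[0,0,0],[-5.1,2.5,0.5],1],[[0,0,0],[-5.1,2.5,2],1],[[0,0,0],[-5.1,2.5,3.2],1],[[0,0,0],[-5.1,2.5,3.5],1]])

```text
t: 29.6
tcp_pos: [0.4589, 0.1284, 0.0468]
tool_rot: [0.003, 0.885, 0.465, 0.003]
force: [-0.7, -1.1, -2.9]
finger_gap: 0.784
```

```bash
python3 -c "
from h import *
s=env.state();print(s['tcp_pos'],s['finger_gap'],s['force'],rot(s)[:,2]);print(go([.46,.1277,.0397]))"
```

```text
[0.45886564 0.12840668 0.04683514] 0.7838371273197925 [-0.66093442 -1.05588479 -2.88119919] [ 0.00855753 -0.00325711 -0.99995808]
[0.   0.13 0.71]
```

Request:
jog_arm(moves=[[[0,0,0],[0,0.1,0.2],1],[[0,0,0],[0,0.1,0.4],1],[[0,0,0],[0,0.1,0.5],1],[[0,0,0],[0,0.1,0.6],1],[[0,0,0],[0,0.1,0.7],1]])

```text
t: 30.22
tcp_pos: [0.4599, 0.1278, 0.04]
tool_rot: [0.003, 0.885, 0.465, 0.003]
force: [-0.2, 0.4, -1.9]
finger_gap: 0.787
```

Request:
jog_arm(moves=[[[0,0,0],[0,0,0.05],1],[[0,0,0],[0,0,0.1],1],[[0,0,0],[0,0,0.1],1],[[0,0,0],[0,0,0.15],1],[[0,0,0],[0,0,0.15],1]])

```text
t: 30.85
tcp_pos: [0.4599, 0.1278, 0.0396]
tool_rot: [0.003, 0.885, 0.465, 0.003]
force: [-5.0, -1.6, 7.0]
finger_gap: 0.783
```

Request:
jog_arm(moves=[[[0,0,0],[0,0,0],0.16],[[0,0,0],[0,0,0],0.08],[[0,0,0],[0,0,0],0.03],[[0,0,0],[0,0,0],0.0],[[0,0,0],[0,0,-0.3],0.0]])

```text
t: 31.48
tcp_pos: [0.4596, 0.1278, 0.0424]
tool_rot: [0.003, 0.885, 0.465, 0.003]
force: [0.2, -0.0, 0.4]
finger_gap: 0.996
```

Request:
jog_arm(moves=[[[0,0,0],[0,0,-2.5],0],[[0,0,0],[0,0,-6],0],[[0,0,0],[-1,0,-11],0],[[0,0,0],[-3,0,-16],0],[[0,0,0],[-6,0,-20],0]])

```text
t: 32.1
tcp_pos: [0.424, 0.0789, 0.2448]
tool_rot: [0.004, 0.885, 0.465, 0.004]
force: [0.1, 0.5, 0.4]
finger_gap: 1.002
```

Request:
jog_arm(moves=[[[0,0,0],[-3,4,-2],0],[[0,0,0],[-5,6,-3],0],[[0,0,0],[-5,6,-3],0],[[0,0,0],[-5,6,-3],0],[[0,0,0],[-5,6,-3],0]])

```text
t: 32.72
tcp_pos: [0.4443, 0.0047, 0.2746]
tool_rot: [0.003, 0.885, 0.466, 0.004]
force: [-0.6, 0.7, 0.1]
finger_gap: 1.002
```

```bash
python3 - <<'E'
from h import *
s=env.state(); print(s["t"],s["tcp_pos"])
c={}
for n in ("top","scene"):
    im,d=env.camera(n); c[n]=im; W=cloud(n,d); P=W[~np.isnan(W[...,0])]
    for k,(x,y,z) in dict(pink=(.46,.1277,.067),blue=(.5,-.1185,.061),yellow=(.651,.0546,.055),cup=(.514,-.394,.121),can=(.665,-.257,.157),tape=(.681,.229,.024)).items():
        T=P[(np.hypot(P[:,0]-x,P[:,1]-y)<.05)&(abs(P[:,2]-z)<.006)]
        if len(T)>5: print(n,k,len(T),T.mean(0).round(4),"enc",np.round(cv2.minEnclosingCircle((T[:,:2]*1000).astype(np.float32))[0],1),(np.linalg.svd(T-T.mean(0),full_matrices=False)[2][2]).round(3))
cv2.imwrite("pics/end.png",np.hstack([cv2.resize(c["top"][140:340,220:540],(400,250)),cv2.resize(c["scene"][130:330,190:450],(400,308))[:250]])[:,:,::-1])
E
```

```text
32.725 [0.4443146  0.00471212 0.27455795]
top pink 696 [0.4615 0.128  0.066 ] enc [461.9 128.3] [-0.003 -0.002 -1.   ]
top blue 7 [ 0.4977 -0.1468  0.061 ] enc [ 497. -146.] [ 0.179  0.974 -0.14 ]
top yellow 400 [0.6515 0.0538 0.0541] enc [651.7  53.3] [-0.01  -0.007  1.   ]
top cup 379 [ 0.5166 -0.393   0.1205] enc [ 516.3 -393. ] [ 0.051 -0.033  0.998]
top can 229 [ 0.6646 -0.2584  0.1559] enc [ 664.9 -259. ] [ 0.007 -0.002 -1.   ]
top tape 377 [0.6816 0.2275 0.0227] enc [682.5 228.2] [-0.004 -0.    -1.   ]
scene pink 446 [0.4626 0.1327 0.0671] enc [461.4 130.4] [-0.009  0.004 -1.   ]
scene blue 283 [ 0.5013 -0.1129  0.0607] enc [ 501.3 -114.6] [-0.016 -0.017 -1.   ]
scene yellow 302 [0.652  0.0587 0.0551] enc [651.8  55. ] [-0.01  -0.009 -1.   ]
scene cup 147 [ 0.5173 -0.3884  0.1214] enc [ 514.6 -390.7] [-0.084 -0.002 -0.996]
scene can 113 [ 0.6657 -0.2535  0.1568] enc [ 668.3 -254.6] [-0.018 -0.05  -0.999]
scene tape 429 [0.6827 0.2326 0.0234] enc [682.1 232.3] [-0.001  0.005  1.   ]
```

View pics/end.png

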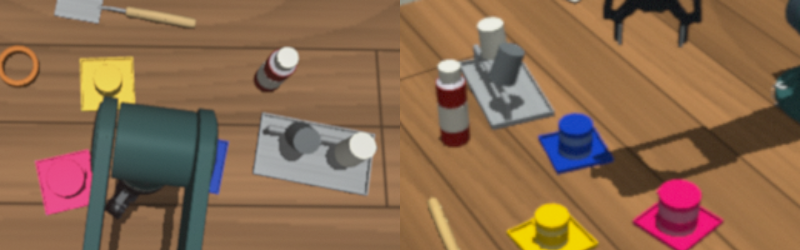

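The last picture shows all three tubs upright in the middle of their trays, the white cup on the free peg, and the can and tape in place. The gripper is clear, so I'm handing it in.

```bash
python3 -c "
from h import *
print(env.finish_job(), env.state()['t'])"
```

```text
the job is handed in; nothing more can be done
the job is handed in; nothing more can be done
```

The job is handed in after about 33 s of robot time, with every part in place by my last camera checks; no verdict is reported back.

- **Cup:** I lifted it off and lowered it mouth-down over the free peg until I felt contact. That came at the height predicted for the closed end resting on the tip. It hangs tilted about 0.06–0.08 rad, with the tip an estimated 9 mm off its axis. The tip itself can't be seen, so its depth inside rests on the contact height and the top of the cup, measured at about 0.121 m.
- **Tubs:** Yellow, blue and pink each went into their own tray with light contact of 3–7 N. All three stand upright.

| Tub | Overhead camera: distance from tray centre | Second (scene) camera |
|---|---|---|
| Yellow | about 1.5 mm | about 1 mm |
| Blue | about 1.5 mm | about 4 mm |
| Pink | about 2 mm | about 3 mm |

- **Disagreements:** The two cameras differ by 2–4 mm in y, which I put down to calibration and the one-sided view of the scene camera. At the very end the arm hid the blue tub from the overhead camera. Its overhead figure is from just after placing, and only the scene camera confirmed it at the end.
- **Spray can and tape roll:** The overhead camera found both within 2 mm of where they started. The arm never went near the green and turquoise look-alike tubs, but I did not re-measure them.

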